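# Float the dead weights of a gauge tester at the index mark

## Robot

A 6-joint arm with a two-finger parallel gripper is mounted at the origin on the work surface. World frame = base frame: x ahead of the robot, y to its left, z up, the work surface at z = 0. Lengths are in m, angles in rad, forces in N, time in s.
With the tool pointing down it reaches from about 0.375 to 0.975 m from the base axis. Payload 3.8 kg.
Tool frame: the origin (TCP) lies midway between the tips of the shut fingers; the grasp point (between the pads) lies 19 mm behind it; z points along the fingers, y is the line along which they close (so a half turn about z gives the same grasp; the last joint's range is limited). The gripper opens to 85 mm and grips with 20 to 120 N. Pads are 22 mm wide; open, the fingers measure 114 mm over their backs; the gripper's body (76 mm by 85 mm) begins 54 mm behind the grasp point. The pads swing forward as they close: fully open they stand 13 mm farther back than shut.
Start: joints at [-1.258, 0.264, 1.604, -0, 1.274, -0.037], TCP at [0.231, -0.634, 0.231] pointing down, gripper open.
Joint ranges: [-2.63, 2.63], [-0.94, 2.18], [0.31, 2.57], [-1.31, 4.45], [0, 2.66], [-2.55, 2.55]. Speed limits (rad/s): [2.57, 2.57, 3.14, 3.14, 3.14, 3.14].

## Interface

Orientations are given as a rotation vector (axis times angle).
In Python, from workcell import * gives the robot as it stands. The module is installed in compiled form; this text tells all that it offers.
- The arm moves only by the tool apply_moves, never from a script. Its arguments are lists of equal length, an entry for each row: "fingers": the opening, from 0 (shut) to 1 (fully open); "travel": the shift along the tool's x, y, z normalised to -1 to 1, where 1 is 0.05 m, a list of three; "rotation": the turn, a rotation vector about the tool's x, y, z normalised to -1 to 1, where 1 is 6 degrees, a list of three. In form: {"fingers": [fingers, ...], "travel": [[dx, dy, dz], ...], "rotation": [[ax, ay, az], ...]}. A call has 1 to 12 rows; each row shifts and turns the commanded pose from where the row before left it, along the tool's axes as they then stand; what a row does not reach is not made up. A row lasts 1/10 s, in which the tool goes at most 50 mm and 8.59 degrees, less where a joint would pass 70% of its speed; a pose out of reach is approached as far as the arm can. A call with a number of a shift or a turn outside -1 to 1 is refused whole. A call with a gripper value outside its range is refused whole. The fingers move at their own pace and stop on an object; "newtons" is the grip in N (left out, the last holds). Time passes only in rows, so rows that do not move let the fingers close. It gives the time, the measured TCP pose, the force, the opening and the grip force at its end, in the units of the state.
- read_state(): the state, without advancing time (a new reading comes with each control period).
- read_camera(name): name is "scene" or "side" or "wrist"; returns a dict with "image" (420x560x3 uint8, red, green, blue), "fx", "fy", "cx", "cy" (pixels), "extrinsics" (4x4, takes a point from world to camera coordinates). Camera axes: x right, y down, z forward; pixel columns grow to the right and rows downward; lengths in m; the calibration is good to about 2 mm. A picture is of the moment at which its call begins. There is no depth.
- finish_job(): hands the job in; it is judged then, once.
Trained networks look in the newest picture that a camera, given by its name, has taken for a name from the list of things; names that differ only in an ending like _2 or _b are one class to them, and where a whole thing is asked for, a point or a joint stands for the part that bears it (a point fixed in the world has none). Each returns a list of dicts, best first, with "p" (0 to 1); they miss things now and then, are a little off and sometimes report something else, mostly with a low value. They report only what shows in the picture. A call takes as long as a camera call.
- regions_of(camera, name): "mask" (420x560 bool, what is visible of it) and "bbox" ([left, top, width, height] in pixels, round what is visible of it).
- tip_of(camera, name): "location" ([column, row] in pixels: a listed point, or the origin of a listed thing).
The state is a dict: "time": time; "q": joint angles; "joint_vel": joint speeds; "joint_torque": joint torques, N m; "tool_pos": TCP position; "tcp_rot": TCP orientation; "wrist_force": force on the tool from outside, world axes, zero at the start; "torque": the same for the moment, N m; "width": opening from 0.0 (shut) to 1.0 (fully open); "grip_force": force on a finger pad.
Only numpy, scipy, OpenCV 4.12 (cv2) and the standard library are available. Lean on these libraries where they do the work, as an engineer would, in place of code of your own. Each camera call takes 0.05 s, during which the arm holds its last target. There are 200 camera calls.

## Task

Check the gauge on the dead-weight tester: push the hand-pump pad down to float the weights until the orange pointer stands at the black line of the index post, and keep it inside the green band for 8 seconds without a break, although the weights bob and the air slowly bleeds away. Then let the weights down gently onto their seat and let the pump pad come fully back up. Work the pump pad only: keep off the weights, never raise them to the red top of the post, never let them drop, and leave the spare weight, spare gauge and spanner where they lie.

Things in the scene. Friction and masses are not known exactly. Their poses are not given: they have to be found in the camera images.
- tester: Dead-weight gauge tester, fixed: cream housing 280 (x) x 420 (y) x 90 mm high; origin under its centre, x away from its front panel, z up. In its frame, mm: pump at (-50, -140), weights at (0, 90), index post 18 x 14, 280 high, at (0, 190), upright gauge of 100 diameter centred at (85, -45, 185). The post is white, with a 24 mm green band, a black line at its middle, and a red top
- pad_top (a point): Centre of the top face of the pump's palm pad, a teal disc of 64 mm diameter, 18 mm thick, on a 16 mm rod above a steel barrel; the face is 320 mm above the bench when up, 180 mm when fully down. Pushed down from above (8 to 22 N); it is spring-loaded and follows the hand back up
- plunger (a joint): Depth of the pump pad, m: 0 = fully up (its rest), 0.14 = fully down (stop). The moving mass is 0.35 kg nominal. Released, it comes back up by itself, after a long hold perhaps a little slowly
- float (a joint): Height of the floating weights above their seat, m: 0 seated (start), 0.04 pointer at the black line, 0.028 to 0.052 in the green band, 0.075 at the red, 0.08 top stop. Off the seat, in m and s, nominally float'' = 6.5 (2.7 plunger - bled - float - 0.094) - 0.6 float': on this soft spring they bob with a period of 2.5 s. bled: see mark. 6.5 and 2.7 vary by 25 %, 0.094 from 0.06 to 0.15
- weights: Stack of three round weights of 90 mm diameter on a carrier with the orange pointer, black knob on top, 1.4 kg in all (the tester's regulated air supply carries most of it, the hand pump the rest); origin on the stack's axis, 170 mm above the bench when seated; the knob's top is 56 mm above the origin. Not to be touched
- pointer (a point): Tip of the orange pointer on the weight carrier, beside the index post; 173 mm above the bench when the weights are seated
- mark (a point): The black line at the middle of the green band on the index post, 213 mm above the bench, level with the pointer at float = 0.04. Note on bled (see float): it starts at 0 and grows in proportion to the pressure pumped up, by 0.006 m/s nominally (0.004 to 0.009) while the weights float; with the pad held still they sink
- spare_weight: Loose brass disc, 90 mm diameter, 17 mm thick, lying on the bench to the right of the tester; origin at the centre of its underside. Leave it
- spare_gauge: Loose round gauge, 64 mm diameter, 35 mm thick, lying on its back on the bench to the right of the tester; origin at the centre of its top face. Leave it
- spanner: Loose 160 mm spanner lying on the bench to the left of the tester; origin at the middle of its underside. Leave it

How it is judged:
On the way, in this order (a step that is already met when the one before it is completed fails the run):
1. the pointer stays inside the green band for 8 s (value of joint float between 0.028 and 0.052 m), for 8 s.
2. the weights are seated again (value of joint float below 0.003 m), for 0.3 s.
At the end, for the whole second after the job is handed in: After 8 s in the green band (28 to 52 mm), the weights are seated again (within 3 mm) and at rest, the pump pad is fully up (within 5 mm) and released, and the spare weight, spare gauge and spanner are within 20 mm of where they lay (value of joint float below 0.003 m and value of joint plunger below 0.005 m and linear speed of weights below 0.01 m/s and distance of each of spare_weight, spare_gauge, spanner from where it was at the start of the episode below 0.02 m); the robot touches nothing.
It fails at once if the weights are raised to the red top of the post (value of joint float above 0.075 m).
It fails at once if the weights are dropped (sinking faster than 0.12 m/s) (velocity of joint float below -0.12 m/s).
It fails at once if the robot touches the weights (contact force between any of the arm, the fingers and weights above 0.5 N).
It fails at once if a bystander is pushed away (distance of any of spare_weight, spare_gauge, spanner from where it was at the start of the episode above 0.02 m).
It also fails if it takes over 72 s, if anything falls off the work surface, if the arm or the gripper's body presses on something with over 40 N, if the wrist force passes 120 N, or if a joint passes its speed limit or range.

## Working session

There is one attempt and no reset: what is moved stays moved. The work goes in short steps, Python scripts to look and compute and a tool call to move; the robot and the scene stay as the last step left them, time stands still between calls to the robot, and variables do not carry over. Pictures are saved under pics/ and viewed, at most 10 in all, crops included, and the job is handed in when it is done.

Besides the shell and the picture viewer there is one more tool, called after "Request:" as a command line: name --argument value ..., lists and objects as JSON in quotes. apply_moves: Moves the arm, as the interface text tells. Scaled input: -1 to 1 covers 0.05 m each way for a shift and 6 degrees each way for a turn. Its arguments: {"type":"object","properties":{"fingers":{"type":"array","items":{"type":"number"}},"travel":{"type":"array","items":{"type":"array","items":{"type":"number"}}},"rotation":{"type":"array","items":{"type":"array","items":{"type":"number"}}},"newtons":{"type":"number"}},"required":["fingers","travel","rotation"]}

```bash
mkdir -p pics; cat > h.py <<'E'
from workcell import *
import numpy as np, cv2
from scipy.optimize import least_squares
def proj(c,p):
    q=c["extrinsics"]@np.append(p,1); return np.array([c["fx"]*q[0]/q[2]+c["cx"],c["fy"]*q[1]/q[2]+c["cy"]])
def tri(obs):
    return least_squares(lambda p:np.concatenate([proj(c,p)-u for c,u in obs]),[.6,0,.2])
E
python3 - <<'E'
from h import *
s=read_state();print(s)
cs={n:read_camera(n) for n in("scene","side")}
cv2.imwrite("pics/a.png",np.hstack([cv2.resize(cs[n]["image"],(400,300)) for n in cs])[:,:,::-1])
cv2.imwrite("pics/b.png",cs["scene"]["image"][:,:,::-1])
for nm in("pad_top","pointer","mark","weights","tester","spare_gauge","spare_weight","spanner"):
    o=[]
    for n in cs:
        t=tip_of(n,nm)
        if t: o.append((cs[n],np.array(t[0]["location"])));print(nm,n,[(x["p"],np.round(x["location"],1)) for x in t[:2]])
    if len(o)==2: r=tri(o);print(nm,r.x.round(4),r.cost)
print(read_state()["time"])
E
```

```text
{'time': 0.0, 'q': array([-1.25790068e+00,  2.64738658e-01,  1.60540083e+00, -1.77576036e-06,
        1.27368190e+00, -3.68895167e-02]), 'joint_vel': array([-0.00110488, -0.00044876,  0.00045922, -0.00142233, -0.00042127,
        0.00092637]), 'joint_torque': array([ 1.50052809e-03, -5.15105867e+01, -3.67315006e+01, -2.31841177e-04,
        1.29543719e-02, -1.53453834e-05]), 'tool_pos': array([ 0.23109677, -0.6334219 ,  0.22995729]), 'tcp_rot': array([-3.09149458e+00, -5.46261248e-01,  4.83901703e-04]), 'wrist_force': array([-0.50442022,  1.08804493,  0.05782319]), 'torque': array([-0.02137621,  0.00915936,  0.01105326]), 'grip_force': 0.0, 'width': 1.0011162633201636}
pad_top scene [(0.69, array([229.6, 238.3]))]
pad_top side [(0.55, array([281.4, 126.4]))]
pad_top [ 0.5897 -0.1758  0.3165] 0.45776294104373344
pointer scene [(0.61, array([296.4, 195.4]))]
pointer side [(0.69, array([238. , 333.2])), (0.58, array([254.8, 243.9]))]
pointer [0.5009 0.2747 0.0391] 153.83258657397656
mark scene [(0.59, array([293.7, 183.4]))]
mark side [(0.94, array([257.8, 226.2]))]
mark [0.5274 0.1426 
[... 156 characters left out ...]
873233771064
tester scene [(0.76, array([271.2, 281.9]))]
tester side [(0.98, array([260.6, 259.8]))]
tester [ 0.5917 -0.028  -0.0068] 1.3413711386017395
spare_gauge scene [(0.71, array([294.4, 184.6])), (0.63, array([239., 376.]))]
spare_gauge side [(0.68, array([255.7, 245.5])), (0.52, array([254.3, 189.8]))]
spare_gauge [0.5188 0.1684 0.1834] 6.372161494601034
spare_weight scene [(0.82, array([179.9, 353.3]))]
spare_weight side [(0.51, array([308.6, 209.6]))]
spare_weight [ 0.5513 -0.3407 -0.013 ] 3.294762681140584
spanner scene [(0.63, array([313.7, 215.8]))]
spanner side [(0.84, array([237.2, 333.3])), (0.24, array([256.3, 242.6]))]
spanner [0.536  0.25   0.0009] 0.29001692288343545
0.9
```

View pics/a.png

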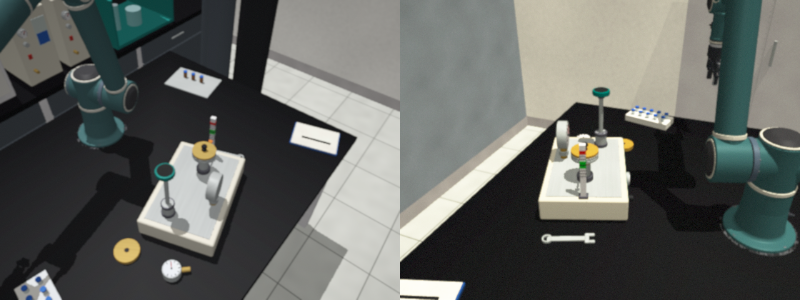

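View pics/b.png

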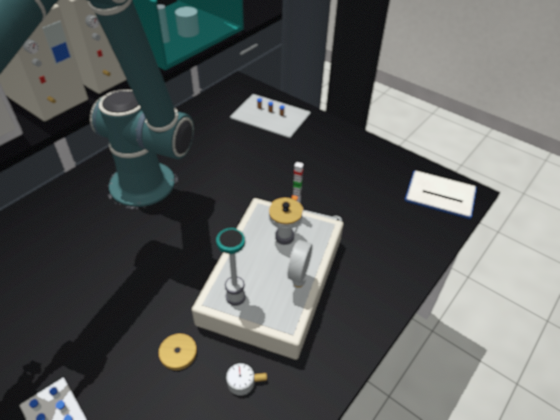

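The pictures show the pad at about (230,238) in scene, the weights at (286,210), the post's mark at (297,184), and the spanner and spares well clear. The triangulated layout agrees with the tester's geometry, so I'll move above the pad with the fingers shut.

Request:
apply_moves --fingers '[0,0,0,0,0,0,0,0,0,0,0,0]' --travel '[[0,0,-0.95],[0,0,-0.95],[0,0,-0.95],[0.824,-0.512,0],[0.824,-0.512,0],[0.824,-0.512,0],[0.824,-0.512,0],[0.824,-0.512,0],[0.824,-0.512,0],[0.824,-0.512,0],[0.824,-0.512,0],[0.824,-0.512,0]]' --rotation '[[0,0,0],[0,0,0],[0,0,0],[0,0,0],[0,0,0],[0,0,0],[0,0,0],[0,0,0],[0,0,0],[0,0,0],[0,0,0],[0,0,0]]'

```text
time: 2.1
tool_pos: [0.5016, -0.2889, 0.3741]
tcp_rot: [3.093, 0.546, 0.001]
wrist_force: [0.2, -0.3, 0.6]
width: 0.001
grip_force: 0.0
```

Request:
apply_moves --fingers '[0,0,0,0,0]' --travel '[[0.824,-0.512,0],[0.824,-0.512,0],[0.824,-0.512,0],[0,0,0],[0,0,0]]' --rotation '[[0,0,0],[0,0,0],[0,0,0],[0,0,0],[0,0,0]]'

```text
time: 2.6
tool_pos: [0.5909, -0.175, 0.3735]
tcp_rot: [3.093, 0.551, -0.001]
wrist_force: [-0.4, 0.3, 0.5]
width: -0.003
grip_force: 0.0
```

```bash
python3 - <<'E'
from h import *
s=read_state();print(s["time"],s["tool_pos"],s["tcp_rot"],s["wrist_force"],s["width"])
W={"weights":[.5665,.0553,.1723],"pointer":[.5345,.1426,.173]}
for n in("scene","side"):
    c=read_camera(n); cv2.imwrite(f"pics/c_{n}.png",c["image"][:,:,::-1])
    for nm in W:
        t=tip_of(n,nm); print(n,nm,[(x["p"],np.round(x["location"],1)) for x in t[:3]])
        print(proj(c,W[nm]),proj(c,np.array(W[nm])+[0,0,.04]))
    m=regions_of(n,"weights"); print([(x["p"],x["bbox"]) for x in m[:2]])
a=cv2.imread("pics/c_scene.png")[120:320,160:400];b=cv2.imread("pics/c_side.png")[90:290,160:400]
cv2.imwrite("pics/d.png",cv2.resize(np.hstack([a,b]),(800,333),interpolation=cv2.INTER_CUBIC))
E
```

```text
2.6 [ 0.59088008 -0.17504053  0.37347433] [ 3.09271173e+00  5.50928790e-01 -1.35820945e-03] [-0.3870349   0.33645148  0.52657393] -0.0027342080761836697
scene weights [(0.81, array([287.1, 219.3])), (0.68, array([178.3, 351.2]))]
[285.51341566 218.48499812] [285.97474631 208.12052767]
scene pointer [(0.76, array([292.7, 196. ]))]
[295.87438242 195.32175423] [296.5421737  184.91982447]
[(0.61, [268.5, 197.1, 33.6, 31.0])]
side weights [(0.86, array([257.9, 221. ]))]
[257.36464231 219.24950791] [257.05153941 204.3521917 ]
side pointer [(0.69, array([259.1, 244.6]))]
[255.69686292 241.3378967 ] [255.32800887 225.71264377]
[(0.79, [238.4, 201.9, 39.6, 28.1])]
```

View pics/d.png

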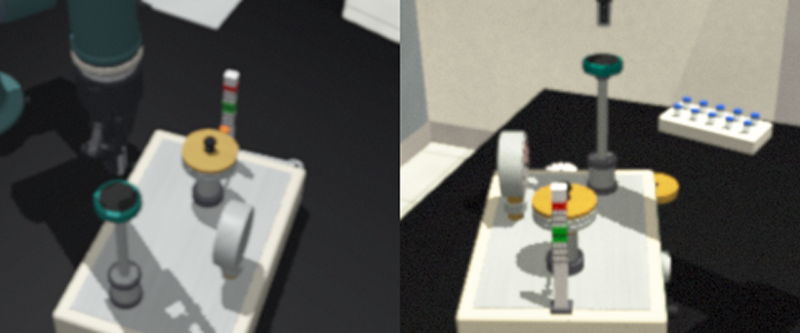

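The crop shows the gripper tip straight above the pad in both views, and the brass disc is clearly visible. I'll measure float from the brass centroid and descend to just above the pad.

```bash
cat >> h.py <<'E'
import json,os
ROI={"scene":[(155,240,264,312)],"side":[(180,236,236,250),(180,236,263,281)]}
SEAT=np.array([.5665,.0553,.1723])
def row(im,n):
    h=cv2.cvtColor(im,cv2.COLOR_RGB2HSV).astype(float); w=np.zeros(h.shape[:2])
    for a,b,c,d in ROI[n]:
        H=h[a:b,c:d]; w[a:b,c:d]=np.clip((H[...,1]-100)/60,0,1)*((H[...,0]>8)&(H[...,0]<32))*(H[...,2]>60)
    return (w.sum(1)@np.arange(len(w)))/w.sum(), w.sum()
REF={n:row(cv2.imread(f"pics/c_{n}.png")[:,:,::-1],n)[0] for n in ROI}
def meas(n):
    t=read_state()["time"]; c=read_camera(n); r,a=row(c["image"],n)
    fs=np.linspace(-.02,.09,23); rr=np.array([proj(c,SEAT+[0,0,f])[1] for f in fs])
    d=rr-np.interp(0,fs,rr); return t,n,float(np.interp(-(r-REF[n]),-d,fs)),float(a)
def log(e): open("log.txt","a").write(json.dumps(e)+"\n")
def look(seq=("side","scene","side")):
    s=read_state(); log(["p",s["time"],.320-s["tool_pos"][2]])
    for n in seq:
        m=meas(n); log(["f",m[0],m[2]]); print(round(m[0],2),n,round(m[2]*1e3,1),round(m[3]))
    s=read_state(); log(["p",s["time"],.320-s["tool_pos"][2]]); print("t",s["time"],"p",round(320-s["tool_pos"][2]*1e3,2),"F",s["wrist_force"].round(1),"xy",s["tool_pos"][:2].round(4))
E
python3 -c "
from h import *
print(REF); look(('side','scene'))"
```

```text
{'scene': np.float64(209.30878872079862), 'side': np.float64(210.28942874220814)}
3.0 side -0.0 390
3.05 scene -0.0 324
t 3.1 p -53.94 F [0.6 0.1 0. ] xy [ 0.5902 -0.1768]
```

Request:
apply_moves --fingers '[0,0,0,0,0,0]' --travel '[[0,0,0.3],[0,0,0.3],[0,0,0.3],[0,0,0.1],[0,0,0.1],[0,0,0]]' --rotation '[[0,0,0],[0,0,0],[0,0,0],[0,0,0],[0,0,0],[0,0,0]]'

```text
time: 3.7
tool_pos: [0.5892, -0.1756, 0.3194]
tcp_rot: [-3.092, -0.547, 0.004]
wrist_force: [-6.1, 1.5, 9.5]
width: 0.001
grip_force: 4.4
```

Request:
apply_moves --fingers '[0,0,0,0,0,0]' --travel '[[0,0,0.05],[0,0,0.05],[0,0,0.05],[0,0,0.05],[0,0,0.05],[0,0,0]]' --rotation '[[0,0,0],[0,0,0],[0,0,0],[0,0,0],[0,0,0],[0,0,0]]'

```text
time: 4.3
tool_pos: [0.5895, -0.1757, 0.3086]
tcp_rot: [-3.093, -0.547, 0.001]
wrist_force: [-6.5, 2.1, 9.7]
width: -0.003
grip_force: 5.2
```

```bash
python3 -c "
from h import *
look(('side','scene'))"
```

```text
4.3 side -0.1 386
4.35 scene 0.0 324
t 4.4 p 11.28 F [-6.8  2.6 10.8] xy [ 0.5896 -0.1757]
```

Request:
apply_moves --fingers '[0,0,0,0,0,0,0,0,0,0,0,0]' --travel '[[0,0,0.02],[0,0,0.02],[0,0,0.02],[0,0,0.02],[0,0,0.02],[0,0,0.02],[0,0,0.02],[0,0,0.02],[0,0,0.02],[0,0,0.02],[0,0,0.02],[0,0,0.02]]' --rotation '[[0,0,0],[0,0,0],[0,0,0],[0,0,0],[0,0,0],[0,0,0],[0,0,0],[0,0,0],[0,0,0],[0,0,0],[0,0,0],[0,0,0]]'

```text
time: 5.6
tool_pos: [0.5896, -0.1756, 0.2974]
tcp_rot: [-3.094, -0.547, 0.001]
wrist_force: [-7.9, 2.5, 12.9]
width: -0.001
grip_force: 6.4
```

```bash
python3 -c "
from h import *
look(('side',))"
```

```text
5.6 side -0.2 386
t 5.65 p 22.85 F [-8.7  2.2 11.3] xy [ 0.5895 -0.1757]
```

Request:
apply_moves --fingers '[0,0,0,0,0,0,0,0,0,0]' --travel '[[0,0,0.02],[0,0,0.02],[0,0,0.02],[0,0,0.02],[0,0,0.02],[0,0,0.02],[0,0,0.02],[0,0,0.02],[0,0,0.02],[0,0,0.02]]' --rotation '[[0,0,0],[0,0,0],[0,0,0],[0,0,0],[0,0,0],[0,0,0],[0,0,0],[0,0,0],[0,0,0],[0,0,0]]'

```text
time: 6.65
tool_pos: [0.5896, -0.1757, 0.2876]
tcp_rot: [3.094, 0.547, -0.0]
wrist_force: [-8.7, 1.9, 14.1]
width: 0.001
grip_force: 6.9
```

```bash
python3 -c "
from h import *
look(('side',))"
```

```text
6.65 side -0.3 386
t 6.7 p 32.59 F [-8.7  2.7 15.2] xy [ 0.5896 -0.1757]
```

Request:
apply_moves --fingers '[0,0,0,0,0,0]' --travel '[[0,0,0.02],[0,0,0.02],[0,0,0.02],[0,0,0.02],[0,0,0.02],[0,0,0.02]]' --rotation '[[0,0,0],[0,0,0],[0,0,0],[0,0,0],[0,0,0],[0,0,0]]'

```text
time: 7.3
tool_pos: [0.5896, -0.1757, 0.2818]
tcp_rot: [3.094, 0.547, -0.0]
wrist_force: [-8.1, 2.2, 14.1]
width: -0.004
grip_force: 7.3
```

```bash
python3 -c "
from h import *
look(('side',))"
```

```text
7.3 side -0.1 386
t 7.35 p 38.41 F [-7.8  2.8 14.1] xy [ 0.5896 -0.1757]
```

Request:
apply_moves --fingers '[0,0,0,0,0,0]' --travel '[[0,0,0.02],[0,0,0.02],[0,0,0.02],[0,0,0.02],[0,0,0.02],[0,0,0.02]]' --rotation '[[0,0,0],[0,0,0],[0,0,0],[0,0,0],[0,0,0],[0,0,0]]'

```text
time: 7.95
tool_pos: [0.5896, -0.1757, 0.2759]
tcp_rot: [-3.094, -0.547, 0.0]
wrist_force: [-9.0, 2.5, 15.1]
width: 0.0
grip_force: 7.5
```

```bash
python3 -c "
from h import *
look(('side','side'))"
```

```text
7.95 side 7.7 397
8.0 side 9.0 398
t 8.05 p 44.3 F [-8.5  2.5 14.3] xy [ 0.5896 -0.1757]
```

Request:
apply_moves --fingers '[0,0,0,0,0]' --travel '[[0,0,0.01],[0,0,0.01],[0,0,0.01],[0,0,0.01],[0,0,0.01]]' --rotation '[[0,0,0],[0,0,0],[0,0,0],[0,0,0],[0,0,0]]'

```text
time: 8.55
tool_pos: [0.5896, -0.1757, 0.2733]
tcp_rot: [-3.094, -0.547, 0.001]
wrist_force: [-9.0, 1.4, 15.1]
width: -0.001
grip_force: 7.3
```

```bash
cat >> h.py <<'E'
NOM=np.array([6.5,2.7,.103,.006]); SIG=np.array([.8,.33,.05,.0015])
def sim(th,P,T,dt=.01):
    k,g,o,b=th; tp,pp=np.array(P).T; f=v=bl=0.; out={}
    ts=np.arange(6.5,T,dt); F=np.zeros(len(ts)); V=F.copy(); B=F.copy()
    for i,t in enumerate(ts):
        F[i],V[i],B[i]=f,v,bl
        a=k*(g*np.interp(t,tp,pp)-bl-f-o)-.6*v
        if f<=0 and a<=0: f=v=0.;continue
        v+=a*dt; f+=v*dt; bl+=b*dt
        if f<0: f=v=0.
    return ts,F,V,B
def fit(ahead=()):
    L=[json.loads(l) for l in open("log.txt")]
    P=[(l[1],l[2]) for l in L if l[0]=="p"]; O=np.array([(l[1],l[2]) for l in L if l[0]=="f" and l[1]>6])
    def res(th):
        ts,F,_,_=sim(th,P,O[-1,0]+.02); return np.concatenate([(np.interp(O[:,0],ts,F)-O[:,1])/.0007,(th-NOM)/SIG])
    best=min((least_squares(res,NOM+[0,0,d,0],x_scale=SIG,diff_step=1e-3) for d in(-.004,.005)),key=lambda r:r.cost); th=best.x
    ts,F,V,B=sim(th,P,P[-1][0]+.005); print("th",th.round(4),"cost",round(best.cost,1),"now f,v mm",(F[-1]*1e3).round(1),(V[-1]*1e3).round(1),"bled",(B[-1]*1e3).round(1),"eq",((th[1]*P[-1][1]-B[-1]-th[2])*1e3).round(1), "p40",((.04+B[-1]+th[2])/th[1]*1e3).round(1))
    return th,P
def plan(rates):
    """list of (seconds, plunger mm/s) ahead; prints predicted float"""
    th,P=fit(); Q=list(P); t0=t,p=Q[-1]
    for d,r in rates: t+=d; p+=d*r/1e3; Q.append((t,p))
    ts,F,V,_=sim(th,Q,t+2.5); 
    for x in np.arange(t0[0],t+2.45,.3): print(f"{x-t0[0]:.1f}:{np.interp(x,ts,F)*1e3:.1f}",end=" ")
    print()
E
python3 - <<'E'
from h import *
look(('side','side','side'))
plan([(1,0)]);
E
```

```text
8.55 side 25.1 415
8.6 side 26.6 420
8.65 side 28.0 425
t 8.7 p 46.82 F [-8.4  2.9 13.8] xy [ 0.5896 -0.1757]
th [6.2336e+00 2.9803e+00 1.1020e-01 5.2000e-03] cost 0.9 now f,v mm 28.6 18.0 bled 7.9 eq 21.4 p40 53.1
0.0:28.6 0.3:31.0 0.6:27.6 0.9:20.1 1.2:12.2 1.5:7.0 1.8:5.9 2.1:8.0 2.4:10.9 2.7:12.4 3.0:11.1 3.3:7.4
```

```bash
cat >> h.py <<'E'
def mpc(n=6,d=.3,tgt=.040,lim=12,tail=1.5):
    th,P=fit(); t0,p0=P[-1]
    def roll(u):
        Q=list(P); t,p=t0,p0
        for r in list(u)+[th[3]/th[1]*1e3]*5: t+=d; p+=d*r/1e3; Q.append((t,p))
        return sim(th,Q,t0+n*d+tail)
    def res(u):
        ts,F,V,_=roll(u); k=(ts>t0)&((ts*100).round()%10==0)
        return np.concatenate([(F[k]-tgt)*1e3,V[k]*1e3/4,u*.2])
    u=least_squares(res,np.zeros(n)+2,bounds=(-lim,lim),diff_step=1e-2).x
    print("mm/row",(u/10).round(2),"scaled",(u/500).round(4))
    ts,F,V,_=roll(u); print(" ".join(f"{x-t0:.1f}:{np.interp(x,ts,F)*1e3:.1f}" for x in np.arange(t0,t0+n*d+tail,.3)))
E
python3 -c "
from h import *
mpc()"
```

```text
th [6.2336e+00 2.9803e+00 1.1020e-01 5.2000e-03] cost 0.9 now f,v mm 28.6 18.0 bled 7.9 eq 21.4 p40 53.1
mm/row [ 1.2   1.2  -0.42  0.46  0.48  0.2 ] scaled [ 0.024   0.024  -0.0084  0.0091  0.0096  0.0041]
0.0:28.6 0.3:32.0 0.6:34.2 0.9:37.5 1.2:39.5 1.5:39.9 1.8:39.9 2.1:40.0 2.4:40.0 2.7:40.0 3.0:40.0 3.3:40.0
```

Request:
apply_moves --fingers '[0,0,0,0,0,0]' --travel '[[0,0,0.024],[0,0,0.024],[0,0,0.024],[0,0,0.024],[0,0,0.024],[0,0,0.024]]' --rotation '[[0,0,0],[0,0,0],[0,0,0],[0,0,0],[0,0,0],[0,0,0]]'

```text
time: 9.3
tool_pos: [0.5896, -0.1757, 0.2662]
tcp_rot: [-3.094, -0.547, 0.0]
wrist_force: [-9.3, 4.2, 15.6]
width: 0.002
grip_force: 7.7
```

```bash
python3 -c "
from h import *
look(('side','scene'))
mpc()"
```

```text
9.3 side 34.7 437
9.35 scene 34.9 370
t 9.4 p 54.05 F [-8.7  2.5 14.6] xy [ 0.5896 -0.1757]
th [6.1686e+00 2.9923e+00 1.1080e-01 5.0000e-03] cost 1.0 now f,v mm 35.5 11.3 bled 11.2 eq 39.7 p40 54.1
mm/row [-0.55  0.78  0.34  0.13  0.17  0.18] scaled [-0.0111  0.0156  0.0068  0.0026  0.0033  0.0036]
0.0:35.5 0.3:38.9 0.6:39.9 0.9:39.9 1.2:39.9 1.5:40.0 1.8:40.0 2.1:40.0 2.4:40.0 2.7:40.0 3.0:40.0
```

Request:
apply_moves --fingers '[0,0,0,0,0,0,0]' --travel '[[0,0,-0.011],[0,0,-0.011],[0,0,-0.011],[0,0,0.016],[0,0,0.016],[0,0,0.016],[0,0,0.006]]' --rotation '[[0,0,0],[0,0,0],[0,0,0],[0,0,0],[0,0,0],[0,0,0],[0,0,0]]'

```text
time: 10.1
tool_pos: [0.5896, -0.1757, 0.265]
tcp_rot: [-3.094, -0.547, 0.001]
wrist_force: [-9.7, 2.4, 15.2]
width: 0.001
grip_force: 7.5
```

```bash
python3 -c "
from h import *
log(['p',9.7,.05405-.0016])
look(('side','scene'))
mpc()
cv2.imwrite('pics/e.png',cv2.resize(np.hstack([read_camera('scene')['image'][140:260,240:340,::-1],read_camera('side')['image'][140:260,210:310,::-1]]),(800,480),interpolation=cv2.INTER_CUBIC))"
```

```text
10.1 side 39.7 444
10.15 scene 39.3 375
t 10.2 p 55.01 F [-9.4  2.4 15.1] xy [ 0.5896 -0.1757]
th [6.0830e+00 2.9948e+00 1.1080e-01 5.2000e-03] cost 1.1 now f,v mm 39.4 -1.8 bled 15.7 eq 38.3 p40 55.6
mm/row [ 0.61 -0.21  0.25  0.25  0.17  0.17] scaled [ 0.0121 -0.0042  0.0049  0.005   0.0034  0.0034]
0.0:39.4 0.3:39.0 0.6:39.6 0.9:40.0 1.2:40.0 1.5:40.0 1.8:40.0 2.1:40.0 2.4:40.0 2.7:40.0 3.0:40.0 3.3:40.0
```

View pics/e.png

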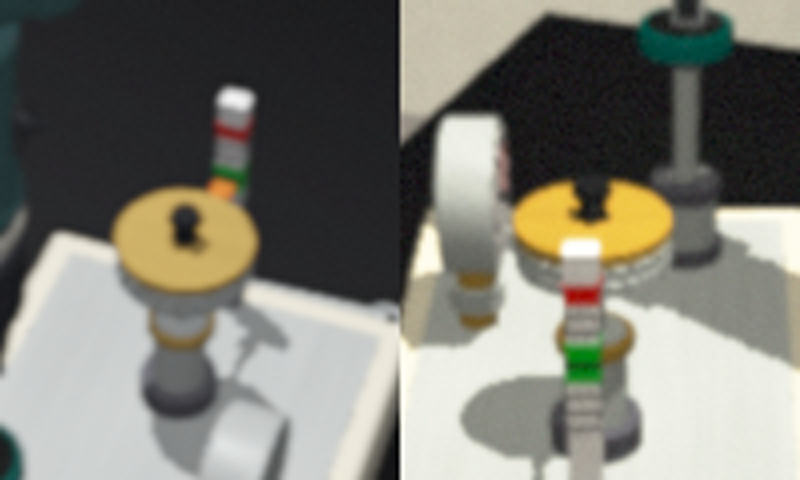

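The pointer is in the green on the scene view. A brass ring on the stem (about (285,224) in scene) has appeared under the disc and could bias my centroid, so I'll fix that by using the largest blob only.

```bash
python3 - <<'E'
s=open("h.py").read()
s=s.replace("    return (w.sum(1)@","    if n=='scene':\n        _,lab,st,_=cv2.connectedComponentsWithStats((w>0).astype(np.uint8)); w=w*(lab==1+np.argmax(st[1:,4]))\n    else:\n        top=np.flatnonzero(w.sum(1)>3)[0]; w[top+24:]=0\n    return (w.sum(1)@",1)
open("h.py","w").write(s)
E
python3 - <<'E'
from h import *
print(REF)
for n in("side","scene"):
    c=read_camera(n); cv2.imwrite(f"pics/f_{n}.png",c["image"][:,:,::-1]); im=c["image"]
    h=cv2.cvtColor(im,cv2.COLOR_RGB2HSV)
    for src in (cv2.imread(f"pics/c_{n}.png")[:,:,::-1],im):
        h=cv2.cvtColor(np.ascontiguousarray(src),cv2.COLOR_RGB2HSV).astype(float);w=np.zeros(h.shape[:2],int)
        for a,b,cc,d in ROI[n]:
            H=h[a:b,cc:d]; w[a:b,cc:d]=(H[...,1]>130)&(H[...,0]>8)&(H[...,0]<32)&(H[...,2]>60)
        r=w.sum(1); i=np.flatnonzero(r); print(n,i[0],list(r[i[0]:i[-1]+1]))
print(read_state()["time"])
look(("side","scene"))
t=tip_of("scene","pointer"); print(t and (t[0]["p"],t[0]["location"]))
E
```

```text
{'scene': np.float64(209.30878872079862), 'side': np.float64(210.28942874220814)}
side 201 [np.int64(5), np.int64(14), np.int64(18), np.int64(20), np.int64(22), np.int64(24), np.int64(24), np.int64(25), np.int64(25), np.int64(25), np.int64(25), np.int64(25), np.int64(24), np.int64(24), np.int64(22), np.int64(21), np.int64(19), np.int64(15), np.int64(11), np.int64(3)]
side 184 [np.int64(3), np.int64(8), np.int64(14), np.int64(17), np.int64(21), np.int64(23), np.int64(24), np.int64(25), np.int64(26), np.int64(26), np.int64(26), np.int64(26), np.int64(26), np.int64(26), np.int64(25), np.int64(25), np.int64(23), np.int64(22), np.int64(18), np.int64(14), np.int64(9), np.int64(2), np.int64(0), np.int64(0), np.int64(0), np.int64(0), np.int64(0), np.int64(0), np.int64(0), np.int64(0), np.int64(0), np.int64(0), np.int64(0), np.int64(0), np.int64(0), np.int64(0), np.int64(0), np.int64(0), np.int64(0), np.int64(0), np.int64(0), np.int64(1), np.int64(3), np.int64(3), np.int64(2), np.int64(1)]
scene 195 [np.int64(2), np.int64(6), np.int64(9), np.int64(12), np.int64(9), np.int64(4), np.int64(2), n
[... 259 characters left out ...]
, np.int64(11)]
scene 184 [np.int64(3), np.int64(7), np.int64(8), np.int64(15), np.int64(13), np.int64(7), np.int64(4), np.int64(0), np.int64(2), np.int64(2), np.int64(4), np.int64(6), np.int64(6), np.int64(7), np.int64(5), np.int64(6), np.int64(7), np.int64(12), np.int64(11), np.int64(7), np.int64(2), np.int64(2), np.int64(1), np.int64(3), np.int64(2), np.int64(5), np.int64(8), np.int64(12), np.int64(9), np.int64(0), np.int64(0), np.int64(0), np.int64(0), np.int64(0), np.int64(0), np.int64(0), np.int64(0), np.int64(0), np.int64(0), np.int64(0), np.int64(0), np.int64(4)]
10.4
10.4 side 42.1 430
10.45 scene 41.5 367
t 10.5 p 55.02 F [-9.5  3.  14.6] xy [ 0.5896 -0.1757]
(0.86, [299.0, 182.6])
```

```bash
python3 - <<'E'
import json
L=[json.loads(l) for l in open("log.txt")]
L=[[a,t,x*1.06] if a=="f" and x>.005 and t<10.3 else [a,t,x] for a,t,x in L]
open("log.txt","w").writelines(json.dumps(l)+"\n" for l in L)
E
python3 -c "
from h import *
log(['p',10.55,.05502])
mpc()"
```

```text
th [6.1486e+00 3.0563e+00 1.1290e-01 4.7000e-03] cost 1.9 now f,v mm 41.2 -3.8 bled 15.8 eq 39.4 p40 55.2
mm/row [ 0.5  -0.14  0.12  0.18  0.15  0.15] scaled [ 0.0101 -0.0027  0.0024  0.0037  0.0031  0.003 ]
0.0:41.2 0.3:40.1 0.6:39.9 0.9:40.0 1.2:40.0 1.5:40.0 1.8:40.0 2.1:40.0 2.4:40.0 2.7:40.0 3.0:40.0 3.3:40.0
```

Request:
apply_moves --fingers '[0,0,0,0,0,0,0,0,0]' --travel '[[0,0,0.01],[0,0,0.01],[0,0,0.01],[0,0,-0.003],[0,0,-0.003],[0,0,-0.003],[0,0,0.003],[0,0,0.003],[0,0,0.003]]' --rotation '[[0,0,0],[0,0,0],[0,0,0],[0,0,0],[0,0,0],[0,0,0],[0,0,0],[0,0,0],[0,0,0]]'

```text
time: 11.45
tool_pos: [0.5896, -0.1757, 0.2635]
tcp_rot: [-3.094, -0.547, 0.001]
wrist_force: [-9.6, 3.8, 15.4]
width: 0.001
grip_force: 7.4
```

```bash
python3 -c "
from h import *
log(['p',10.85,.05502+.0015]);log(['p',11.15,.05502+.00105])
look(('side','scene'))
mpc()"
```

```text
11.45 side 42.1 432
11.5 scene 41.5 367
t 11.55 p 56.5 F [-9.9  3.  14.7] xy [ 0.5896 -0.1757]
th [6.1512e+00 2.8716e+00 1.0580e-01 3.5000e-03] cost 3.1 now f,v mm 41.6 0.5 bled 15.4 eq 41.0 p40 56.1
mm/row [-0.1   0.44 -0.01  0.04  0.13  0.12] scaled [-0.002   0.0088 -0.0002  0.0008  0.0026  0.0024]
0.0:41.6 0.3:41.4 0.6:40.5 0.9:40.1 1.2:40.0 1.5:40.0 1.8:40.0 2.1:40.0 2.4:40.0 2.7:40.0 3.0:40.0 3.3:40.0
```

Request:
apply_moves --fingers '[0,0,0,0,0,0,0,0,0,0]' --travel '[[0,0,0.0025],[0,0,0.0025],[0,0,0.0025],[0,0,0.0025],[0,0,0.0025],[0,0,0.0025],[0,0,0.0025],[0,0,0.0025],[0,0,0.0025],[0,0,0.0025]]' --rotation '[[0,0,0],[0,0,0],[0,0,0],[0,0,0],[0,0,0],[0,0,0],[0,0,0],[0,0,0],[0,0,0],[0,0,0]]'

```text
time: 12.55
tool_pos: [0.5896, -0.1757, 0.2623]
tcp_rot: [-3.094, -0.547, 0.001]
wrist_force: [-8.7, 3.5, 14.3]
width: 0.002
grip_force: 7.4
```

```bash
python3 -c "
from h import *
look(('side','scene'))
mpc()"
```

```text
12.55 side 39.2 428
12.6 scene 38.4 364
t 12.65 p 57.74 F [-8.8  2.7 15.1] xy [ 0.5896 -0.1757]
th [6.2576e+00 2.9993e+00 1.1090e-01 4.2000e-03] cost 5.8 now f,v mm 39.3 -1.3 bled 23.1 eq 39.2 p40 58.0
mm/row [ 0.38 -0.14  0.22  0.2   0.14  0.14] scaled [ 0.0076 -0.0028  0.0044  0.0039  0.0027  0.0028]
0.0:39.3 0.3:39.1 0.6:39.7 0.9:40.0 1.2:40.0 1.5:40.0 1.8:40.0 2.1:40.0 2.4:40.0 2.7:40.0 3.0:40.0
```

Request:
apply_moves --fingers '[0,0,0,0,0,0,0,0,0,0]' --travel '[[0,0,0.006],[0,0,0.006],[0,0,0.006],[0,0,0.004],[0,0,0.004],[0,0,0.004],[0,0,0.004],[0,0,0.004],[0,0,0.004],[0,0,0.004]]' --rotation '[[0,0,0],[0,0,0],[0,0,0],[0,0,0],[0,0,0],[0,0,0],[0,0,0],[0,0,0],[0,0,0],[0,0,0]]'

```text
time: 13.65
tool_pos: [0.5896, -0.1757, 0.26]
tcp_rot: [-3.094, -0.547, 0.001]
wrist_force: [-8.3, 2.0, 14.5]
width: 0.003
grip_force: 7.5
```

```bash
python3 -c "
from h import *
look(('side','scene'))
mpc()"
```

```text
13.65 side 37.7 426
13.7 scene 37.2 361
t 13.75 p 60.07 F [-9.2  2.2 14.9] xy [ 0.5896 -0.1757]
th [6.0925e+00 3.1145e+00 1.1510e-01 4.9000e-03] cost 15.0 now f,v mm 39.1 4.6 bled 32.4 eq 39.6 p40 60.2
mm/row [-0.09  0.49  0.15  0.12  0.16  0.16] scaled [-0.0017  0.0098  0.003   0.0023  0.0033  0.0032]
0.0:39.1 0.3:40.2 0.6:40.2 0.9:40.0 1.2:40.0 1.5:40.0 1.8:40.0 2.1:40.0 2.4:40.0 2.7:40.0 3.0:40.0 3.3:40.0
```

```bash
sed -i 's|-O\[:,1\])/.0007|-O[:,1])/(.0007*(1+(O[-1,0]-O[:,0])/1.5))|' h.py; python3 -c "
from h import *
mpc()"
```

```text
th [5.8000e+00 3.1354e+00 1.1510e-01 5.2000e-03] cost 4.7 now f,v mm 38.2 4.2 bled 34.4 eq 38.8 p40 60.5
mm/row [0.09 0.29 0.24 0.17 0.17 0.17] scaled [0.0018 0.0058 0.0048 0.0034 0.0033 0.0034]
0.0:38.2 0.3:39.3 0.6:39.9 0.9:40.0 1.2:40.0 1.5:40.0 1.8:40.0 2.1:40.0 2.4:40.0 2.7:40.0 3.0:40.0 3.3:40.0
```

Request:
apply_moves --fingers '[0,0,0,0,0,0,0,0,0,0]' --travel '[[0,0,0.005],[0,0,0.005],[0,0,0.005],[0,0,0.005],[0,0,0.005],[0,0,0.005],[0,0,0.005],[0,0,0.005],[0,0,0.005],[0,0,0.005]]' --rotation '[[0,0,0],[0,0,0],[0,0,0],[0,0,0],[0,0,0],[0,0,0],[0,0,0],[0,0,0],[0,0,0],[0,0,0]]'

```text
time: 14.75
tool_pos: [0.5896, -0.1757, 0.2575]
tcp_rot: [-3.094, -0.547, 0.001]
wrist_force: [-8.8, 2.5, 15.3]
width: 0.002
grip_force: 7.5
```

```bash
python3 -c "
from h import *
look(('side','scene'))
mpc()"
```

```text
14.75 side 37.7 426
14.8 scene 37.2 361
t 14.85 p 62.56 F [-8.4  2.7 13.9] xy [ 0.5896 -0.1757]
th [6.2910e+00 3.1749e+00 1.1470e-01 5.9000e-03] cost 9.9 now f,v mm 38.3 0.6 bled 46.1 eq 37.8 p40 63.2
mm/row [ 0.51 -0.1   0.32  0.25  0.18  0.19] scaled [ 0.0102 -0.0021  0.0064  0.005   0.0036  0.0038]
0.0:38.3 0.3:38.6 0.6:39.5 0.9:39.9 1.2:40.0 1.5:40.0 1.8:40.0 2.1:40.0 2.4:40.0 2.7:40.0 3.0:40.0
```

Request:
apply_moves --fingers '[0,0,0,0,0,0,0,0,0,0]' --travel '[[0,0,0.008],[0,0,0.008],[0,0,0.006],[0,0,0.005],[0,0,0.005],[0,0,0.005],[0,0,0.005],[0,0,0.005],[0,0,0.005],[0,0,0.005]]' --rotation '[[0,0,0],[0,0,0],[0,0,0],[0,0,0],[0,0,0],[0,0,0],[0,0,0],[0,0,0],[0,0,0],[0,0,0]]'

```text
time: 15.85
tool_pos: [0.5896, -0.1757, 0.2547]
tcp_rot: [-3.093, -0.547, 0.001]
wrist_force: [-9.7, 2.6, 15.7]
width: 0.0
grip_force: 7.6
```

```bash
python3 -c "
from h import *
look(('side','scene'))
mpc()"
```

```text
15.85 side 38.6 429
15.9 scene 38.2 364
t 15.95 p 65.38 F [-9.5  3.  15.1] xy [ 0.5896 -0.1757]
th [5.8947 3.1784 0.1145 0.0061] cost 7.7 now f,v mm 39.1 3.3 bled 53.9 eq 39.5 p40 65.6
mm/row [0.06 0.37 0.21 0.17 0.19 0.19] scaled [0.0012 0.0075 0.0042 0.0035 0.0039 0.0038]
0.0:39.1 0.3:39.9 0.6:40.0 0.9:40.0 1.2:40.0 1.5:40.0 1.8:40.0 2.1:40.0 2.4:40.0 2.7:40.0 3.0:40.0 3.3:40.0
```

Request:
apply_moves --fingers '[0,0,0,0,0,0,0,0,0,0]' --travel '[[0,0,0.0045],[0,0,0.0045],[0,0,0.0045],[0,0,0.0045],[0,0,0.0045],[0,0,0.0045],[0,0,0.0045],[0,0,0.0045],[0,0,0.0045],[0,0,0.0045]]' --rotation '[[0,0,0],[0,0,0],[0,0,0],[0,0,0],[0,0,0],[0,0,0],[0,0,0],[0,0,0],[0,0,0],[0,0,0]]'

```text
time: 16.95
tool_pos: [0.5896, -0.1757, 0.2524]
tcp_rot: [-3.093, -0.547, 0.001]
wrist_force: [-9.8, 3.1, 15.2]
width: 0.003
grip_force: 7.6
```

```bash
python3 -c "
from h import *
look(('side','scene'))
mpc()"
```

```text
16.95 side 39.9 429
17.0 scene 39.1 364
t 17.05 p 67.66 F [-8.5  3.  14.9] xy [ 0.5896 -0.1757]
th [6.1351 3.1668 0.1132 0.0062] cost 7.5 now f,v mm 39.9 -0.7 bled 62.1 eq 39.0 p40 68.0
mm/row [0.41 0.04 0.22 0.22 0.2  0.19] scaled [0.0083 0.0007 0.0044 0.0044 0.0039 0.0039]
0.0:39.9 0.3:39.7 0.6:39.9 0.9:40.0 1.2:40.0 1.5:40.0 1.8:40.0 2.1:40.0 2.4:40.0 2.7:40.0 3.0:40.0 3.3:40.0
```

Request:
apply_moves --fingers '[0,0,0,0,0,0,0,0,0,0,0,0]' --travel '[[0,0,0.0045],[0,0,0.0045],[0,0,0.0045],[0,0,0.0045],[0,0,0.0045],[0,0,0.0045],[0,0,0.0045],[0,0,0.0045],[0,0,0.0045],[0,0,0.0045],[0,0,0.0045],[0,0,0.0045]]' --rotation '[[0,0,0],[0,0,0],[0,0,0],[0,0,0],[0,0,0],[0,0,0],[0,0,0],[0,0,0],[0,0,0],[0,0,0],[0,0,0],[0,0,0]]'

```text
time: 18.25
tool_pos: [0.5896, -0.1757, 0.2497]
tcp_rot: [-3.093, -0.547, 0.001]
wrist_force: [-9.3, 2.6, 15.4]
width: 0.0
grip_force: 7.6
```

```bash
python3 -c "
from h import *
look(('side','scene'))
mpc()"
```

```text
18.25 side 39.9 429
18.3 scene 39.3 363
t 18.35 p 70.35 F [-8.8  2.3 15.2] xy [ 0.5896 -0.1757]
th [6.0975e+00 3.1207e+00 1.1180e-01 6.0000e-03] cost 5.3 now f,v mm 39.8 1.9 bled 67.9 eq 39.9 p40 70.4
mm/row [0.07 0.35 0.18 0.17 0.2  0.19] scaled [0.0015 0.007  0.0035 0.0034 0.0039 0.0038]
0.0:39.8 0.3:40.2 0.6:40.1 0.9:40.0 1.2:40.0 1.5:40.0 1.8:40.0 2.1:40.0 2.4:40.0 2.7:40.0 3.0:40.0 3.3:40.0
```

Request:
apply_moves --fingers '[0,0,0,0,0,0,0,0,0,0,0,0]' --travel '[[0,0,0.0042],[0,0,0.0042],[0,0,0.0042],[0,0,0.0042],[0,0,0.0042],[0,0,0.0042],[0,0,0.0042],[0,0,0.0042],[0,0,0.0042],[0,0,0.0042],[0,0,0.0042],[0,0,0.0042]]' --rotation '[[0,0,0],[0,0,0],[0,0,0],[0,0,0],[0,0,0],[0,0,0],[0,0,0],[0,0,0],[0,0,0],[0,0,0],[0,0,0],[0,0,0]]'

```text
time: 19.55
tool_pos: [0.5896, -0.1757, 0.2472]
tcp_rot: [-3.093, -0.547, 0.001]
wrist_force: [-9.2, 2.6, 15.4]
width: -0.003
grip_force: 7.7
```

Request:
apply_moves --fingers '[0,0,0,0,0,0,0,0,0,0]' --travel '[[0,0,0.0042],[0,0,0.0042],[0,0,0.0042],[0,0,0.0042],[0,0,0.0042],[0,0,0.0042],[0,0,0.0042],[0,0,0.0042],[0,0,0.0042],[0,0,0.0042]]' --rotation '[[0,0,0],[0,0,0],[0,0,0],[0,0,0],[0,0,0],[0,0,0],[0,0,0],[0,0,0],[0,0,0],[0,0,0]]'

```text
time: 20.55
tool_pos: [0.5896, -0.1757, 0.2451]
tcp_rot: [-3.093, -0.547, 0.001]
wrist_force: [-8.9, 2.7, 15.2]
width: 0.0
grip_force: 7.7
```

```bash
python3 -c "
from h import *
look(('side','scene'))
for r in (-3,-5):
    plan([(4,r)])
"
```

```text
20.55 side 40.8 434
20.6 scene 40.3 364
t 20.65 p 75.01 F [-9.7  3.2 15.8] xy [ 0.5896 -0.1757]
th [6.1000e+00 3.0851e+00 1.1000e-01 5.9000e-03] cost 3.5 now f,v mm 40.7 0.9 bled 80.9 eq 40.5 p40 74.9
0.0:40.7 0.3:40.5 0.6:38.1 0.9:32.8 1.2:25.5 1.5:17.8 1.8:11.3 2.1:6.7 2.4:3.8 2.7:1.4 3.0:0.0 3.3:0.0 3.6:0.0 3.9:0.0 4.2:0.0 4.5:0.0 4.8:0.0 5.1:0.0 5.4:0.0 5.7:0.0 6.0:0.0 6.3:0.0 
th [6.1000e+00 3.0851e+00 1.1000e-01 5.9000e-03] cost 3.5 now f,v mm 40.7 0.9 bled 80.9 eq 40.5 p40 74.9
0.0:40.7 0.3:40.3 0.6:37.0 0.9:29.6 1.2:19.5 1.5:8.7 1.8:0.0 2.1:0.0 2.4:0.0 2.7:0.0 3.0:0.0 3.3:0.0 3.6:0.0 3.9:0.0 4.2:0.0 4.5:0.0 4.8:0.0 5.1:0.0 5.4:0.0 5.7:0.0 6.0:0.0 6.3:0.0
```

Request:
apply_moves --fingers '[0,0,0,0,0,0,0,0,0,0,0,0]' --travel '[[0,0,-0.006],[0,0,-0.006],[0,0,-0.006],[0,0,-0.006],[0,0,-0.006],[0,0,-0.006],[0,0,-0.006],[0,0,-0.006],[0,0,-0.006],[0,0,-0.006],[0,0,-0.006],[0,0,-0.006]]' --rotation '[[0,0,0],[0,0,0],[0,0,0],[0,0,0],[0,0,0],[0,0,0],[0,0,0],[0,0,0],[0,0,0],[0,0,0],[0,0,0],[0,0,0]]'

```text
time: 21.85
tool_pos: [0.5896, -0.1757, 0.2483]
tcp_rot: [-3.093, -0.547, 0.001]
wrist_force: [-8.0, 2.4, 13.7]
width: 0.001
grip_force: 7.0
```

```bash
python3 -c "
from h import *
look(('side','scene'))
plan([(4,-3)])
"
```

```text
21.85 side 32.9 421
21.9 scene 30.9 350
t 21.95 p 71.58 F [-7.9  2.3 14.4] xy [ 0.5896 -0.1757]
th [4.567  2.6111 0.0887 0.0047] cost 8.2 now f,v mm 30.0 -19.5 bled 71.5 eq 26.7 p40 76.7
0.0:30.0 0.3:24.2 0.6:18.8 0.9:14.4 1.2:11.0 1.5:8.4 1.8:6.0 2.1:3.2 2.4:0.0 2.7:0.0 3.0:0.0 3.3:0.0 3.6:0.0 3.9:0.0 4.2:0.0 4.5:0.0 4.8:0.0 5.1:0.0 5.4:0.0 5.7:0.0 6.0:0.0 6.3:0.0
```

Sinking gently; I'll continue at the same rate.

Request:
apply_moves --fingers '[0,0,0,0,0,0,0,0,0,0,0,0]' --travel '[[0,0,-0.006],[0,0,-0.006],[0,0,-0.006],[0,0,-0.006],[0,0,-0.006],[0,0,-0.006],[0,0,-0.006],[0,0,-0.006],[0,0,-0.006],[0,0,-0.006],[0,0,-0.006],[0,0,-0.006]]' --rotation '[[0,0,0],[0,0,0],[0,0,0],[0,0,0],[0,0,0],[0,0,0],[0,0,0],[0,0,0],[0,0,0],[0,0,0],[0,0,0],[0,0,0]]'

```text
time: 23.15
tool_pos: [0.5896, -0.1757, 0.2519]
tcp_rot: [-3.093, -0.547, 0.001]
wrist_force: [-7.9, 3.9, 13.9]
width: 0.002
grip_force: 6.9
```

```bash
python3 -c "
from h import *
look(('side','scene'))
plan([(4,-3)])
"
```

```text
23.15 side 7.6 389
23.2 scene 7.1 332
t 23.25 p 68.01 F [-8.   3.  14.7] xy [ 0.5896 -0.1757]
th [4.4481 2.8845 0.1009 0.0054] cost 6.8 now f,v mm 6.7 -9.8 bled 87.5 eq 7.7 p40 79.2
0.0:6.7 0.3:4.1 0.6:1.7 0.9:0.0 1.2:0.0 1.5:0.0 1.8:0.0 2.1:0.0 2.4:0.0 2.7:0.0 3.0:0.0 3.3:0.0 3.6:0.0 3.9:0.0 4.2:0.0 4.5:0.0 4.8:0.0 5.1:0.0 5.4:0.0 5.7:0.0 6.0:0.0 6.3:0.0
```

Request:
apply_moves --fingers '[0,0,0,0,0,0,0,0,0,0,0,0]' --travel '[[0,0,-0.006],[0,0,-0.006],[0,0,-0.006],[0,0,-0.006],[0,0,-0.006],[0,0,-0.006],[0,0,-0.006],[0,0,-0.006],[0,0,-0.01],[0,0,-0.01],[0,0,-0.01],[0,0,-0.01]]' --rotation '[[0,0,0],[0,0,0],[0,0,0],[0,0,0],[0,0,0],[0,0,0],[0,0,0],[0,0,0],[0,0,0],[0,0,0],[0,0,0],[0,0,0]]'

```text
time: 24.45
tool_pos: [0.5896, -0.1757, 0.2562]
tcp_rot: [-3.093, -0.547, 0.001]
wrist_force: [-8.3, 1.8, 13.0]
width: -0.0
grip_force: 6.6
```

```bash
python3 -c "
from h import *
look(('side','scene'))
"
```

```text
24.45 side -0.2 386
24.5 scene 0.0 324
t 24.55 p 63.72 F [-8.1  2.  13.7] xy [ 0.5896 -0.1757]
```

Seated. Now the pad comes up at 20–50 mm/s.

Request:
apply_moves --fingers '[0,0,0,0,0,0,0,0,0,0,0,0]' --travel '[[0,0,-0.04],[0,0,-0.04],[0,0,-0.06],[0,0,-0.06],[0,0,-0.08],[0,0,-0.08],[0,0,-0.08],[0,0,-0.08],[0,0,-0.08],[0,0,-0.08],[0,0,-0.08],[0,0,-0.08]]' --rotation '[[0,0,0],[0,0,0],[0,0,0],[0,0,0],[0,0,0],[0,0,0],[0,0,0],[0,0,0],[0,0,0],[0,0,0],[0,0,0],[0,0,0]]'

```text
time: 25.75
tool_pos: [0.5897, -0.1757, 0.2969]
tcp_rot: [-3.093, -0.547, 0.001]
wrist_force: [-4.7, 2.3, 6.9]
width: -0.0
grip_force: 3.4
```

Request:
apply_moves --fingers '[0,0,0,0,0,0,0,0,0,0,0,0]' --travel '[[0,0,-0.08],[0,0,-0.08],[0,0,-0.08],[0,0,-0.08],[0,0,-0.1],[0,0,-0.1],[0,0,-0.2],[0,0,-0.3],[0,0,-0.3],[0,0,-0.3],[0,0,0],[0,0,0]]' --rotation '[[0,0,0],[0,0,0],[0,0,0],[0,0,0],[0,0,0],[0,0,0],[0,0,0],[0,0,0],[0,0,0],[0,0,0],[0,0,0],[0,0,0]]'

```text
time: 26.95
tool_pos: [0.5909, -0.1762, 0.3771]
tcp_rot: [3.093, 0.546, 0.002]
wrist_force: [0.5, -0.1, 0.3]
width: 0.0
grip_force: 0.0
```

```bash
python3 - <<'E'
from h import *
look(('side','scene'))
for n in("scene","side"):
    print(n,[(x["p"],x["location"]) for x in tip_of(n,"pad_top")[:1]])
    im=read_camera(n)["image"]; cv2.imwrite(f"pics/g_{n}.png",im[:,:,::-1])
    a=cv2.imread(f"pics/c_{n}.png")
    def teal(b):
        h=cv2.cvtColor(b,cv2.COLOR_BGR2HSV); m=(h[...,0]>75)&(h[...,0]<100)&(h[...,1]>120)
        m[:, :205]=0; m[:,310:]=0; m[:90]=0; return np.argwhere(m[:270]).mean(0).round(2),m[:270].sum()
    print(teal(a),teal(im[:,:,::-1].copy()))
a=cv2.imread("pics/g_scene.png")[140:420,140:400];b=cv2.imread("pics/g_side.png")[80:360,160:420]
cv2.imwrite("pics/h.png",cv2.resize(np.hstack([a,b]),(800,431),interpolation=cv2.INTER_CUBIC))
E
```

```text
26.95 side -0.0 391
27.0 scene 0.0 324
t 27.05 p -55.39 F [-1.8  0.3 -0.5] xy [ 0.5902 -0.176 ]
scene [(0.7, [229.7, 236.1])]
(array([242.79, 227.62]), np.int64(267)) (array([242.86, 227.62]), np.int64(270))
side [(0.97, [283.7, 122.9])]
(array([131.31, 280.74]), np.int64(156)) (array([130.59, 281.01]), np.int64(152))
```

View pics/h.png

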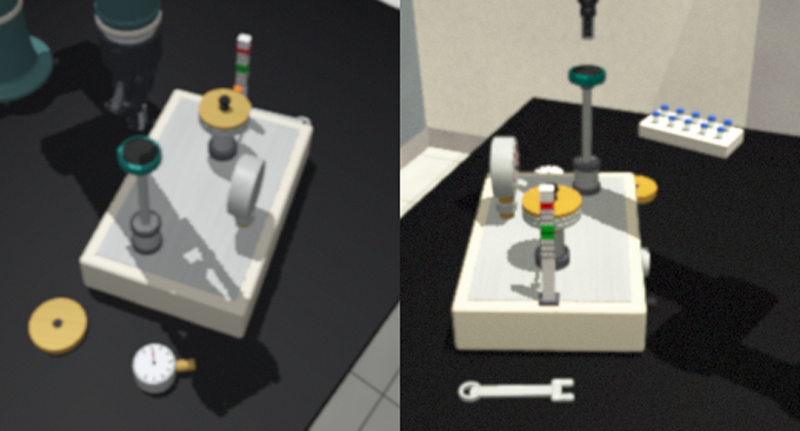

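The pictures show the pad fully up (its teal centroid matches the start), the tool clear above it, the weights seated and the spares unmoved. I'm handing it in.

```bash
python3 -c "
from workcell import *
print(finish_job())"
```

```text
the job is handed in; nothing more can be done
None
```

The job is handed in at about 27 s, verdict not shown: by camera measurement the pointer stayed in the green band for about 12 s, then the weights sank gently to their seat, the pad came fully up and the spares stayed put.

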